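# Stack the filings sieves

## Task

The little brass sieve set for gold filings has been brushed out and lies in pieces on the bench: stack it up again, standing upright on the bench. On the receiver pan goes the low fine sieve, on that the tall coarse sieve, and the lid on top, each nested fully home in the rim below. Set the sieves and the lid down rather than drop them, and leave the brush, the scoop and the borax tin where they are.

Things in the scene. Friction and masses are not known exactly. Their poses are not given: they have to be found in the camera images.
- receiver: Receiver pan, the foot of the stack: round brass dish, plain flat closed bottom, no skirt and no mesh, 62 mm outside diameter, 24 mm high, wall 2 mm (58 mm inside), floor 3 mm. Origin at the centre of its underside, z up. Stands loose on the bench.
- fine_sieve: Low brass sieve, close mesh, 22 mm high: 6 mm tapered skirt (50 mm dia at its foot, 54 at its top), shoulder, then straight 62 mm dia wall (58 inside). Mesh at shoulder height. Lies skirt down on the bench. The skirt enters the rim below with 2 mm play all round until the shoulder rests on it: origin then 18 mm above the receiver's. Origin: centre of the skirt's underside, z up.
- coarse_sieve: Tall brass sieve, wide mesh (5 mm), 34 mm high; otherwise like the fine sieve: same 6 mm tapered skirt, 62 mm dia wall, 58 mm inside. Lies skirt down on the bench. Seated on the fine sieve its origin is 16 mm above the fine sieve's. Origin: centre of the skirt's underside, z up.
- lid: Brass lid: 62 mm dia disc from 6 to 11 mm above its underside, the same 6 mm tapered skirt below it, and a central round knob, 18 mm dia, from 16 to 29 mm above the underside, on a thin neck. Lies skirt down on the bench. Seated on the coarse sieve its origin is 28 mm above the coarse sieve's. Origin: centre of the skirt's underside, z up.
- bench_brush: Bystander: bristle brush standing on its wooden handle, 51 x 54 x 146 mm high. Origin at the centre of its underside.
- filings_scoop: Bystander: folded brass trough scoop, 58 x 100 x 18 mm, long along its y. Origin at the centre of its underside.
- borax_tin: Bystander: plain flat grey round tin without a knob, 58 mm diameter, 18 mm high; not part of the sieve set. Origin at the centre of its underside.

How it is judged:
At the end, for the whole second after the job is handed in: Receiver upright on the bench (underside below 5 mm), fine sieve seated in it, coarse sieve in the fine one, lid in the coarse one: each centred on the piece below within 4 mm, height between origins 18, 16 and 28 mm, each within 2 mm, all level within 0.06 rad and at rest (horizontal distance between fine_sieve and receiver below 0.004 m and z of fine_sieve in the frame of receiver between 0.016 and 0.02 m and angle between each of fine_sieve, coarse_sieve, lid, receiver's own z axis and vertical below 0.06 rad and linear speed of each of fine_sieve, coarse_sieve, lid, receiver below 0.02 m/s and horizontal distance between coarse_sieve and fine_sieve below 0.004 m and z of coarse_sieve in the frame of fine_sieve between 0.014 and 0.018 m and horizontal distance between lid and coarse_sieve below 0.004 m and z of lid in the frame of coarse_sieve between 0.026 and 0.03 m and height (world z) of receiver below 0.005 m); the robot touches nothing.
It fails at once if a sieve or the lid is dropped or thrown (it falls free from more than about 2 cm) ((linear speed of fine_sieve above 0.6 m/s and not (contact force between the fingers and fine_sieve above 0.05 N)) or (linear speed of coarse_sieve above 0.6 m/s and not (contact force between the fingers and coarse_sieve above 0.05 N)) or (linear speed of lid above 0.6 m/s and not (contact force between the fingers and lid above 0.05 N))).
It fails at once if the brush, the scoop or the borax tin is pushed more than 2 cm from its place (distance of any of bench_brush, filings_scoop, borax_tin from where it was at the start of the episode above 0.02 m).
It also fails if it takes over 64 s, if anything falls off the work surface, if the arm or the gripper's body presses on something with over 40 N, if the wrist force passes 120 N, or if a joint passes its speed limit or range.

## Robot

A 7-joint arm with a two-finger parallel gripper is mounted at the origin on a cart in front of the work surface, level with it; the furniture and walls round the work are solid. World frame = base frame: x ahead of the robot, y to its left, z up, the work surface at z = 0. Lengths are in m, angles in rad, forces in N, time in s.
With the tool pointing down it reaches from about 0.4 to 0.925 m from the base axis. Payload 4.1 kg.
Tool frame: the origin (TCP) lies at the centre of the arm's flange, where the gripper is bolted on; the fingertips stand 173 mm ahead of it and the grasp point (between the pads) lies 155 mm ahead of it; z points along the fingers, y is the line along which they close (so a half turn about z gives the same grasp; the last joint's range is limited). The gripper opens to 85 mm and grips with 20 to 120 N. Pads are 22 mm wide; open, the fingers measure 114 mm over their backs; the gripper's body (76 mm by 85 mm) begins 54 mm behind the grasp point. The pads swing forward as they close: fully open they stand 13 mm farther back than shut.
Start: joints at [-1.368, 0.398, 0.045, 1.537, -0.019, 1.207, -0.051], TCP at [0.193, 0.621, 0.405] pointing down, gripper open.
Joint ranges: [-2.82, 2.82], [-0.49, 2.23], [-1.37, 1.46], [0, 2.46], [-1.36, 4.5], [0.23, 2], [-2.94, 2.94]. Speed limits (rad/s): [2.57, 2.57, 3.14, 3.14, 3.14, 3.14, 3.14].

## Interface

Orientations are given as a rotation vector (axis times angle).
In Python, from rig import manip gives the robot as it stands.
- The arm moves only by the tool nudge_tcp, called after ">>>" as name(argument=value, ...) on one line, values as JSON. Schema: {"type":"object","properties":{"deltas":{"type":"array","items":{"type":"array","items":{"type":"number"},"minItems":5,"maxItems":5},"minItems":1,"maxItems":8},"grip_force":{"type":"number"},"only":{"type":"string"},"quiet":{"type":"boolean"},"lines":{"type":"string"}},"required":["deltas"],"additionalProperties":false}. deltas is a list of rows, 1 to 8 of them, each of 5 numbers: the opening from 0.0 (shut) to 1.0 (fully open), then dx, dy, dz in m, then a turn about the tool's z in rad; each row shifts and turns the commanded pose from where the row before left it, along the tool's axes as they then stand; what a row does not reach is not made up. A row lasts 1/10 s, in which the tool goes at most 0.05 m and 0.15 rad, less where a joint would pass 70% of its speed; a pose out of reach is approached as far as the arm can. The fingers move at their own pace and stop on an object; grip_force is the grip in N (left out, the last holds). Time passes only in rows, so rows that do not move let the fingers close. The tool returns the time, the measured TCP pose, the force, the opening and the grip force at its end. only (a regular expression) keeps the lines of the reply that match it, lines (a string "A,B") keeps lines A to B, and quiet returns only ok. Input that does not fit is refused with a message, and nothing moves.
- manip.get_obs(): the state, without advancing time (a new reading comes with each control period).
- manip.read_camera(name): name is "scene" or "top" or "wrist"; returns the picture (400x640x3 uint8, red, green, blue); there is no depth.
- manip.get_calibration(name): a dict with "intrinsics" (3x3 intrinsics, pixels), "dist" ([k1, k2, p1, p2, k3] as OpenCV has them; the pictures are not rectified), "rvec" (rotation vector, rad) and "tvec" (3), from world to camera coordinates, as OpenCV has them. Camera axes: x right, y down, z forward; pixel columns grow to the right and rows downward; lengths in m; the calibration is good to about 2 mm. A picture is of the moment at which its call begins: read the wrist's pose just before it. get_calibration takes no time and is no camera call; for the wrist camera it gives the pose at the moment of the call.
- manip.sign_off(): hands the job in; it is judged then, once.
The state is a dict: "time_s": time; "joint_positions": joint angles; "joint_velocities": joint speeds; "tau": joint torques, N m; "ee_pos": TCP position; "orientation": TCP orientation; "force": force on the tool from outside, world axes, zero at the start; "torque": the same for the moment, N m; "grip_width": opening from 0.0 (shut) to 1.0 (fully open); "grip_force": force on a finger pad.
Only numpy, scipy, OpenCV 4.12 (cv2) and the standard library are available. Lean on these libraries where they do the work, as an engineer would, in place of code of your own. Each camera call takes 0.05 s, during which the arm holds its last target. There are 200 camera calls.

## Working session

There is one attempt and no reset: what is moved stays moved. The work goes in short steps, Python scripts to look and compute and a tool call to move; the robot and the scene stay as the last step left them, time stands still between calls to the robot, and variables do not carry over. Pictures are saved under pics/ and viewed, at most 10 in all, crops included, and the job is handed in when it is done.

```bash
ls; mkdir -p pics
```

Run:
```python
from rig import manip
import cv2
for n in("top","scene"):
    cv2.imwrite(f"pics/{n}0.png",manip.read_camera(n)[:,:,::-1])
    print(n,manip.get_calibration(n))
o=manip.get_obs();print(o["ee_pos"],o["orientation"],o["time_s"],o["grip_width"])
```

```text
pics
rig.py
top {'intrinsics': array([[479.86140306,   0.        , 321.75280741],
       [  0.        , 479.86140306, 198.1685937 ],
       [  0.        ,   0.        ,   1.        ]]), 'dist': array([-0.10906215,  0.        ,  0.        ,  0.        ,  0.        ]), 'rvec': array([ 2.14717441, -2.21055421,  0.09837416]), 'tvec': array([-0.19405023,  0.60728822,  0.97295197])}
scene {'intrinsics': array([[491.70179583,   0.        , 314.97497825],
       [  0.        , 491.70179583, 196.92379331],
       [  0.        ,   0.        ,   1.        ]]), 'dist': array([-0.1427654,  0.       ,  0.       ,  0.       ,  0.       ]), 'rvec': array([ 1.9488497 , -1.2057457 ,  0.59110173]), 'tvec': array([-0.45056115,  0.28994988,  0.94077094])}
[0.19312551 0.62036998 0.40377254] [-4.72198457e-01 -3.10578198e+00  2.71116810e-03] 0.1 1.001552259357357
```

View pics/top0.png

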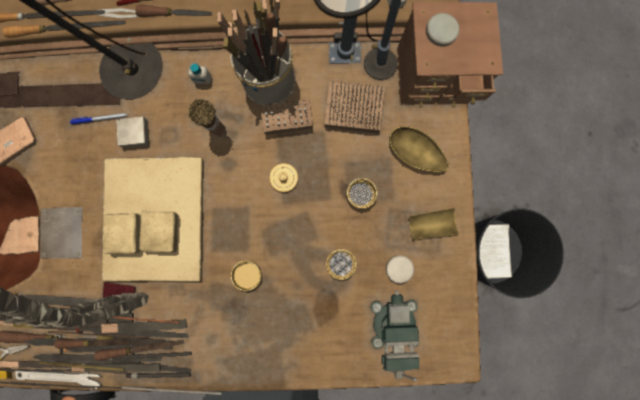

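View pics/scene0.png

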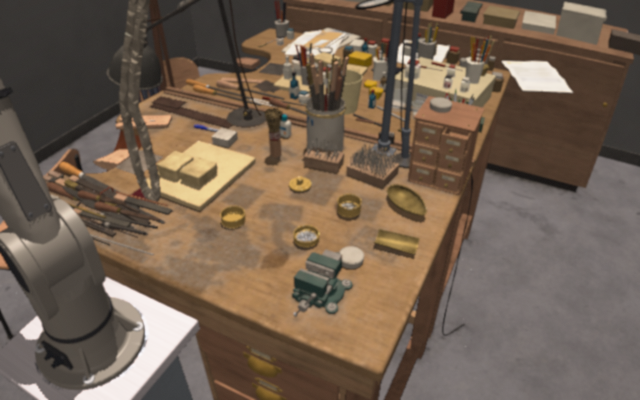

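The top view shows the lid at about (283,178), the receiver at about (246,276), and sieves at (362,193) and (341,264). I'll enlarge these to measure them and tell the two sieves apart.

Run:
```python
import cv2,numpy as np
t=cv2.imread("pics/top0.png");s=cv2.imread("pics/scene0.png")
f=lambda im,x,y,w,h,k:cv2.resize(im[y:y+h,x:x+w],None,fx=k,fy=k,interpolation=cv2.INTER_CUBIC)
# 4 tiles of 50x50 at 6x => 300 each
A=np.hstack([f(t,x,y,50,50,5) for x,y in((258,153),(221,252))]);B=np.hstack([f(t,x,y,50,50,5) for x,y in((337,168),(316,240))])
C=np.vstack([f(s,323,182,50,50,5),f(s,282,212,50,50,5)])
cv2.imwrite("pics/c1.png",np.hstack([np.vstack([A,B]),C]))
```

```text
(no output)
```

View pics/c1.png

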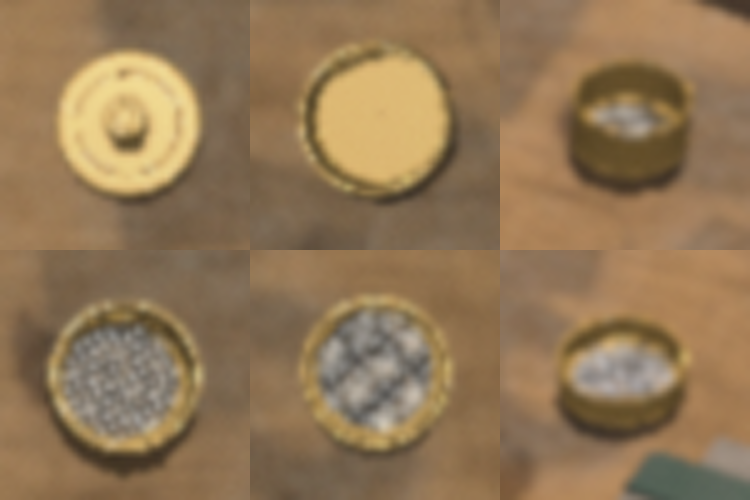

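Create h.py:
```python
from rig import manip
import cv2,numpy as np
def world(name,uv,z,c=None):
    c=c or manip.get_calibration(name)
    p=cv2.undistortPoints(np.array([[uv]],float),c["intrinsics"],c["dist"])[0,0]
    R=cv2.Rodrigues(c["rvec"])[0];C=-R.T@c["tvec"];d=R.T@[*p,1]
    return C+d*(z-C[2])/d[2]
def proj(name,P):
    c=manip.get_calibration(name);return cv2.projectPoints(np.array([P],float),c["rvec"],c["tvec"],c["intrinsics"],c["dist"])[0][0,0]
def tool(target,yaw=None):  # offset from measured TCP in tool axes
    o=manip.get_obs();R=cv2.Rodrigues(np.array(o["orientation"]))[0]
    return R.T@(np.array(target)-o["ee_pos"]),R
```

Run:
```python
from h import *
for n,uv,z in(("lid",(283.4,177.4),.011),("rec",(245.8,275.4),.024),("A362",(361.6,192.6),.034),("B341",(340.8,263.8),.022),("tin",(400,270),.018),("scoop",(433,224),.018),("brushtop",(203,113),.146),("vice",(395,300),.06),("block",(160,232),.03)):
    w=world("top",uv,z);print(n,w.round(4),proj("scene",w).round(1))
t,R=tool([0,0,0]);print(R.round(3))
```

```text
lid [ 0.6494 -0.1315  0.011 ] [299.6 183.5]
rec [ 0.4458 -0.0498  0.024 ] [232.4 213.6]
A362 [ 0.6099 -0.2944  0.034 ] [348.8 200.9]
B341 [ 0.4642 -0.2471  0.022 ] [305.8 233.2]
tin [ 0.4471 -0.3704  0.018 ] [350.5 255. ]
scoop [ 0.5408 -0.4442  0.018 ] [395.  239.7]
brushtop [0.7582 0.0075 0.146 ] [273.5 112.3]
vice [ 0.3907 -0.3514  0.06  ] [332.8 254.7]
block [0.54   0.1282 0.03  ] [198.3 174.4]
[[-0.955  0.297 -0.   ]
 [ 0.297  0.955 -0.002]
 [-0.    -0.002 -1.   ]]
```

Run:
```python
import cv2,numpy as np
from h import *
t=cv2.imread("pics/top0.png");s=cv2.imread("pics/scene0.png")
f=lambda im,x,y,w,h,k:cv2.resize(im[y:y+h,x:x+w],None,fx=k,fy=k,interpolation=cv2.INTER_CUBIC)
cv2.imwrite("pics/c2.png",np.hstack([f(t,0,220,180,180,2.2),f(s,0,0,180,220,1.8)[:396]]))
for z in (0,.1,.2): print(world("top",(146,295),z),world("scene",(152,195),z))
o=manip.get_obs();print(proj("scene",o["ee_pos"]),proj("top",o["ee_pos"]))
for p in ([0,0,.3],[.1,.3,.5],[.2,.3,.3],[.3,.3,.0],[.3,.3,.3]):print(p,proj("scene",p),proj("top",p))
```

```text
[0.40655261 0.17048905 0.        ] [0.43601219 0.2145175  0.        ]
[0.41718565 0.13360911 0.1       ] [0.34311354 0.10504259 0.1       ]
[0.4278187  0.09672916 0.2       ] [ 0.25021489 -0.00443233  0.2       ]
[-62.40120221  72.62041795] [-172.66343351  438.52542517]
[0, 0, 0.3] [ 37.17350362 228.69861227] [196.5658951  574.76531901]
[0.1, 0.3, 0.5] [-47.50288418  66.87557487] [-62.88875636 565.48285605]
[0.2, 0.3, 0.3] [ 25.42677497 133.49103401] [  6.59380455 445.05671332]
[0.3, 0.3, 0.0] [ 94.12833403 214.21370329] [ 89.2471095  344.87976583]
[0.3, 0.3, 0.3] [ 60.50921715 113.24520521] [  2.86970303 383.24887826]
```

View pics/c2.png

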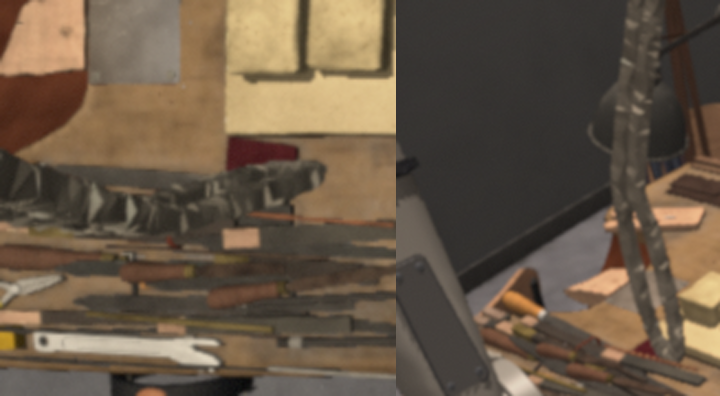

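Run:
```python
from h import *
S=np.array([(135.6,0),(131,33),(127,67),(129,111),(138,150),(149.5,192)],float)
T=np.array([(143,298),(109,306),(77,315),(45,313),(18,309),(0,302)],float)
ts=np.linspace(0,5,200);Tc=np.c_[np.interp(ts,range(6),T[:,0]),np.interp(ts,range(6),T[:,1])]
for s in S:
    best=None
    for z in np.arange(0,1.0,.01):
        w=world("scene",s,z);e=np.linalg.norm(Tc-proj("top",w),axis=1).min()
        if best is None or e<best[0]:best=(e,w)
    print(s,best[0].round(1),best[1].round(3))
```

```text
[135.6   0. ] 5.2 [0.452 0.144 0.53 ]
[131.  33.] 1.4 [0.437 0.161 0.46 ]
[127.  67.] 2.4 [0.428 0.186 0.38 ]
[129. 111.] 2.1 [0.403 0.184 0.28 ]
[138. 150.] 1.1 [0.405 0.188 0.17 ]
[149.5 192. ] 2.8 [0.397 0.175 0.05 ]
```

The hanging double hose stands at about (0.40–0.45, 0.14–0.19), from z≈0.05 to beyond 0.53, so it blocks the direct sweep. I'll pull inward to see how small a radius the arm can pass it at.

>>> nudge_tcp(deltas=[[0, 0, -0.05, 0, 0], [0, 0, -0.05, 0, 0], [0, 0, -0.05, 0, 0], [0, 0, -0.05, 0, 0], [0, 0, -0.05, 0, 0], [0, 0, -0.05, 0, 0]], grip_force=60)

```text
time_s: 0.7
ee_pos: [0.1034, 0.3321, 0.4041]
orientation: [-0.472, -3.106, 0.001]
force: [-0.5, -0.4, 0.5]
grip_width: -0.001
grip_force: 0.0
```

```bash
python3 -c "
from h import *
o=manip.get_obs();print(o['joint_positions'],o['force'],np.hypot(*o['ee_pos'][:2]))"
```

```text
[-1.40282358e+00 -1.65698235e-01  9.47818529e-03  2.17739994e+00
  1.73508571e-03  1.13080458e+00 -1.25223105e-01] [-0.53724042 -0.37978627  0.54109989] 0.3477869078886068
```

>>> nudge_tcp(deltas=[[0, 0, -0.04, 0, 0], [0, 0, 0, 0, 0], [0, -0.0485, -0.004, 0, 0], [0, -0.047, -0.011, 0, 0]], lines="1,6")

```text
time_s: 1.1
ee_pos: [0.1798, 0.2536, 0.4053]
orientation: [0.466, 3.105, 0.004]
force: [1.5, 1.7, 0.6]
grip_width: 0.003
grip_force: 0.0
```

```bash
python3 -c "
from h import *
o=manip.get_obs();print(o['joint_positions'],o['force'],np.hypot(*o['ee_pos'][:2]))"
```

```text
[-1.31662363 -0.26421665  0.18243936  2.24111526  0.05276339  1.15828067
  0.11168571] [1.45738862 1.72548398 0.58674511] 0.3109058825748328
```

>>> nudge_tcp(deltas=[[0, -0.045, -0.019, 0, 0], [0, -0.03, -0.018, 0, 0], [0, 0, 0, 0, 0]], lines="1,4")

```text
time_s: 1.4
ee_pos: [0.2421, 0.1931, 0.4047]
orientation: [-0.485, -3.104, -0.0]
force: [-0.4, 0.2, 0.4]
```

```bash
python3 -c "
from h import *
o=manip.get_obs();print(o['joint_positions'],np.hypot(*o['ee_pos'][:2]))
s=manip.read_camera('scene')[:300,:300,::-1];t=manip.read_camera('top')[150:,:300,::-1];cv2.imwrite('pics/c3.png',cv2.resize(np.hstack([s[:250],t]),None,fx=1.3,fy=1.3))"
```

```text
[-1.24056315 -0.2913461   0.3439202   2.24677437  0.10503784  1.1717911
  0.3097753 ] 0.30968782506811227
```

View pics/c3.png

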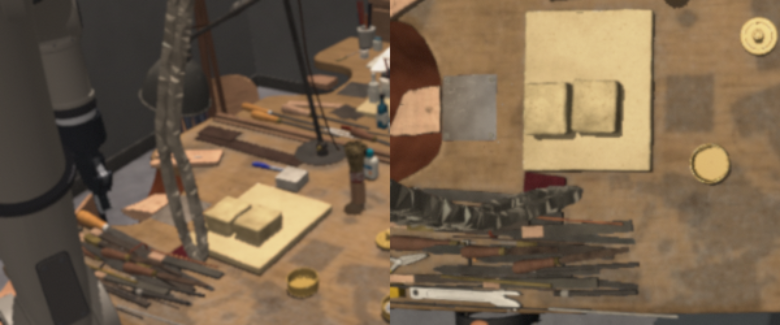

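The gripper hangs well inside the hose, with a clear gap. I'll carry on past it.

>>> nudge_tcp(deltas=[[0, -0.0415, -0.0255, 0, 0], [0, -0.037, -0.0315, 0, 0], [0, -0.0315, -0.037, 0, 0], [0, -0.0255, -0.0415, 0, 0], [0, -0.0185, -0.045, 0, 0], [0, -0.01, -0.045, 0, 0], [0, 0, -0.045, 0, 0], [0, 0, 0, 0, 0]], lines="1,4")

```text
time_s: 2.3
ee_pos: [0.3149, -0.1146, 0.4048]
orientation: [0.482, 3.104, 0.002]
force: [0.8, 0.5, -0.1]
```

```bash
python3 -c "
from h import *
o=manip.get_obs();print(o['joint_positions'],o['force'],np.hypot(*o['ee_pos'][:2]));print(tool([.4642,-.2471,.3])[0])"
```

```text
[-0.93414556 -0.46655868  0.86086052  2.21447088  0.36454345  1.26367503
  1.01835008] [ 0.77991505  0.50662342 -0.09432497] 0.3351473711299102
[-0.18241827 -0.08113303  0.10471054]
```

>>> nudge_tcp(deltas=[[1, -0.037, -0.016, 0.021, 0], [1, -0.037, -0.016, 0.021, 0], [1, -0.036, -0.016, 0.021, 0], [1, -0.036, -0.016, 0.021, 0], [1, -0.036, -0.017, 0.021, 0], [1, 0, 0, 0, 0], [1, 0, 0, 0, 0]], lines="1,4")

```text
time_s: 3.0
ee_pos: [0.3986, -0.2043, 0.3497]
orientation: [0.467, 3.065, -0.013]
force: [0.8, -0.5, -0.2]
```

```bash
python3 -c "
from h import *
o=manip.get_obs();print(o['joint_positions'],tool([.4642,-.2471,.3])[0])
c=manip.get_calibration('wrist');print(proj('wrist',[.4642,-.2471,.022]),world('wrist',(320,200),0,c))
print(proj('wrist',o['ee_pos']-np.array([0,0,.155])))
cv2.imwrite('pics/w1.png',manip.read_camera('wrist')[:,:,::-1])"
```

```text
[-1.36642065 -0.49292776  1.45355191  2.09864752  0.56005639  1.1266514
  1.09893109] [-0.07313652 -0.02120744  0.05285925]
[296.67039129 242.05777486] [ 0.43482122 -0.21280097  0.        ]
[318.0195526  255.71281235]
```

View pics/w1.png

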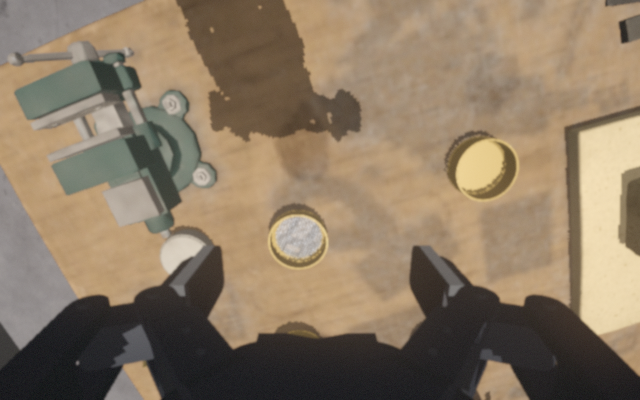

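The wrist view shows the low sieve (low wall, dense mesh) at about (297,241), the receiver at (483,167), and the tin at (183,255) beside it. The arm has run into a joint limit: j1 is at its minimum and j2 is near its maximum. I'll extend outward and up to free it.

>>> nudge_tcp(deltas=[[1, -0.03, -0.005, -0.02, 0], [1, -0.03, -0.005, -0.02, 0], [1, 0, 0, 0, 0]], lines="1,4")

```text
time_s: 3.35
ee_pos: [0.4348, -0.2225, 0.4071]
orientation: [0.465, 3.041, -0.021]
force: [0.9, -0.3, -0.1]
```

```bash
python3 -c "
from h import *
o=manip.get_obs();print(o['joint_positions'])"
```

```text
[-1.40224431 -0.49276051  1.45256912  1.95207608  0.54308036  1.2323737
  1.13828271]
```

>>> nudge_tcp(deltas=[[1, -0.03, 0.01, 0.03, 0], [1, -0.03, 0.01, 0.04, 0], [1, -0.02, 0.01, 0.04, 0], [1, 0, 0, 0, 0]], lines="1,4")

```text
time_s: 3.75
ee_pos: [0.4308, -0.1772, 0.3563]
orientation: [0.448, 2.985, -0.05]
force: [-0.5, 0.6, -0.7]
```

```bash
python3 -c "
from h import *
o=manip.get_obs();print(o['joint_positions'])"
```

```text
[-1.45686885 -0.49321474  1.45377508  2.08398506  0.62229869  1.07745963
  0.99256615]
```

Create k.py:
```python
import numpy as np
from scipy.spatial.transform import Rotation as Ro
D=[([-1.40282358,-.165698,.00947818,2.1774,.00173508,1.1308,-.125223],[.1034,.3321,.4041],[-.472,-3.106,.001]),
([-1.24056315,-.2913461,.3439202,2.24677437,.10503784,1.1717911,.3097753],[.2421,.1931,.4047],[-.485,-3.104,0]),
([-.93414556,-.46655868,.86086052,2.21447088,.36454345,1.26367503,1.01835008],[.3149,-.1146,.4048],[.482,3.104,.002]),
([-1.36642065,-.49292776,1.45355191,2.09864752,.56005639,1.1266514,1.09893109],[.3986,-.2043,.3497],[.467,3.065,-.013]),
([-1.45686885,-.49321474,1.45377508,2.08398506,.62229869,1.07745963,.99256615],[.4308,-.1772,.3563],[.448,2.985,-.05])]
def fk(q,p,s):
    a0,d,L1,L2,L3,a6=p
    R=Ro.from_euler('ZY',[a0+s[0]*q[0],q[1]]);x=np.array([0,0,d])+R.apply([0,0,L1])
    R=R*Ro.from_euler('ZY',[s[1]*q[2],q[3]]);x=x+R.apply([0,0,L2])
    R=R*Ro.from_euler('ZY',[s[2]*q[4],q[5]]);x=x+R.apply([0,0,L3])
    return x,R*Ro.from_euler('z',s[3]*q[6]+a6)
```

Create fit.py:
```python
from k import *
from scipy.optimize import least_squares
import itertools
def res(p,s):
    r=[]
    for q,x,o in D:
        X,R=fk(q,p,s);r+=list(X-x)+list(.3*(R.inv()*Ro.from_rotvec(o)).as_rotvec())
    return r
out=[]
for s in itertools.product([1,-1],repeat=4):
  for a6 in(0,1.57,3.14,-1.57):
    f=least_squares(res,[-.1 if s[0]<0 else 2.64,.3,.52,.48,.2,a6],args=(s,));out.append((f.cost,s,f.x.round(4)))
out.sort(key=lambda t:t[0]);[print(*o) for o in out[:4]]
```

```bash
python3 fit.py
```

```text
0.0005657252656933881 (-1, -1, -1, -1) [-0.1042  0.3758  0.5066  0.4907  0.2722  1.4668]
0.0005657252656934101 (-1, -1, -1, -1) [-0.1042  0.3758  0.5066  0.4907  0.2722  1.4668]
0.0005657252656987432 (-1, -1, -1, -1) [-0.1042  0.3758  0.5066  0.4907  0.2722  1.4668]
0.0005657252657083076 (-1, -1, -1, -1) [-0.1042  0.3758  0.5066  0.4907  0.2722  1.4668]
```

Add to k.py:
```python
P=[-.1042,.3758,.5066,.4907,.2722,1.4668];S=(-1,-1,-1,-1)
def jac(q):
    x,R=fk(q,P,S);J=np.zeros((6,7))
    for i in range(7):
        q2=np.array(q,float);q2[i]+=1e-5;X,R2=fk(q2,P,S)
        J[:3,i]=(X-x)/1e-5;J[3:,i]=(R2*R.inv()).as_rotvec()/1e-5
    return J
```

Run:
```python
from k import *
np.set_printoptions(precision=2,suppress=True,linewidth=120)
for i in(0,1,2,3,4):
    J=jac(D[i][0]);Pi=np.linalg.pinv(J,rcond=1e-3);u,s,v=np.linalg.svd(J)
    print(i,'sv',s,'null',v[-1])
    if i>1:
        for n,k in(("+x",0),("+y",1),("+z",2),("yaw",5)): print(n,Pi[:,k])
# replay actual vs pinv: 3rd->4th
```

```text
0 sv [1.85 1.84 0.92 0.34 0.32 0.29] null [ 0.73  0.   -0.66 -0.   -0.12 -0.    0.14]
1 sv [1.84 1.8  0.97 0.35 0.32 0.25] null [ 0.74  0.08 -0.59 -0.   -0.2  -0.02  0.25]
2 sv [1.82 1.69 1.16 0.36 0.32 0.18] null [ 0.65  0.34 -0.34 -0.   -0.35 -0.16  0.45]
+x [-1.82  2.62  2.47 -1.56 -1.03 -1.28  1.23]
+y [-0.33  0.33 -2.02  0.52 -0.9  -0.16 -2.03]
+z [ 0.48 -0.89 -1.58 -1.53 -0.15  2.57 -0.37]
yaw [-0.29 -0.15  0.15 -0.    0.16  0.08  0.8 ]
3 sv [1.85 1.55 1.34 0.41 0.31 0.14] null [ 0.13  0.54  0.21 -0.   -0.53 -0.3   0.53]
+x [-4.4   0.22  3.5  -1.76  0.06 -0.1  -0.52]
+y [-0.03  0.88 -1.49  0.95 -0.9  -0.44 -1.44]
+z [ 1.97  0.18 -2.67 -1.17 -0.98  2.11  0.61]
yaw [-0.05 -0.31 -0.12 -0.    0.27  0.15  0.74]
4 sv [1.87 1.56 1.34 0.41 0.31 0.15] null [ 0.13  0.53  0.22 -0.   -0.54 -0.32  0.51]
+x [-4.37  0.14  3.61 -1.83  0.16 -0.04 -0.4 ]
+y [-0.38  0.94 -1.16  0.79 -0.81 -0.38 -1.5 ]
+z [ 1.89  0.14 -2.61 -1.19 -1.01  2.09  0.71]
yaw [ 0.01 -0.36 -0.16  0.01  0.25  0.13  0.78]
```

Add to k.py:
```python
lo=np.array([-2.82,-.49,-1.37,0,-1.36,.23,-2.94]);hi=np.array([2.82,2.23,1.46,2.46,4.5,2,2.94])
def sim(q,moves,verbose=True):  # moves: (n, dx,dy,dz,dyaw) world per row, from pose of q but with vertical tool
    q=np.clip(q,lo,hi);x,R=fk(q,P,S)
    for n,dx,dy,dz,dw in moves:
        for _ in range(n):
            x=x+[dx,dy,dz];R=Ro.from_euler('z',dw)*R
            for _ in range(8):
                X,Q=fk(q,P,S);e=np.r_[x-X,(R*Q.inv()).as_rotvec()]
                fr=np.ones(7,bool)
                for _ in range(4):
                    J=jac(q)*fr;dq=J.T@np.linalg.solve(J@J.T+1e-4*np.eye(6),e)*fr
                    bad=((q+dq<lo)|(q+dq>hi))&fr
                    if not bad.any():break
                    fr&=~bad
                q=np.clip(q+dq,lo,hi)
        X,Q=fk(q,P,S);print((n,dx,dy,dz,dw),'q',q.round(2),'x',X.round(3),'err',np.linalg.norm(X-x).round(3),'tilt',np.arccos(-Q.as_matrix()[2,2]).round(3))
    return q
```

Run:
```python
from k import *
print("replay");sim(D[2][0],[(5,.03,-.025,-.021,0)])
print("from good, yaw first");q=sim(D[2][0],[(8,0,0,0,-.15),(6,.03,0.01,-.02,-.1),(4,.03,-.03,0,0)])
print("from now");q=sim(D[4][0],[(6,-.02,.01,.008,-.15),(6,0,0,0,-.15),(6,.03,0.01,-.02,0),(4,.03,-.03,0,0)])
```

```text
replay
(5, 0.03, -0.025, -0.021, 0) q [-0.56  0.45  1.13  1.97 -0.48  1.02  2.05] x [ 0.46  -0.227  0.303] err 0.0 tilt 0.002
from good, yaw first
(8, 0, 0, 0, -0.15) q [-0.61 -0.34  0.65  2.22  0.22  1.21  0.  ] x [ 0.31  -0.102  0.408] err 0.0 tilt 0.002
(6, 0.03, 0.01, -0.02, -0.1) q [-0.62  0.27  0.69  2.03 -0.22  0.9  -0.35] x [ 0.49  -0.042  0.288] err 0.0 tilt 0.002
(4, 0.03, -0.03, 0, 0) q [-0.33  0.53  0.65  1.7  -0.37  1.03 -0.09] x [ 0.61  -0.162  0.288] err 0.0 tilt 0.002
from now
(6, -0.02, 0.01, 0.008, -0.15) q [-0.85 -0.45  0.78  2.23  0.46  1.26  0.11] x [ 0.307 -0.129  0.412] err 0.0 tilt 0.128
(6, 0, 0, 0, -0.15) q [-0.65 -0.29  0.7   2.18  0.3   1.28 -0.6 ] x [ 0.307 -0.129  0.412] err 0.0 tilt 0.128
(6, 0.03, 0.01, -0.02, 0) q [-0.65  0.33  0.75  1.98 -0.14  0.99 -0.37] x [ 0.487 -0.069  0.292] err 0.0 tilt 0.128
(4, 0.03, -0.03, 0, 0) q [-0.35  0.58  0.7   1.65 -0.28  1.1  -0.12] x [ 0.607 -0.189  0.292] err 0.0 tilt 0.128
```

>>> nudge_tcp(deltas=[[1, 0.022, 0.0035, -0.008, 0.15], [1, 0.022, 0, -0.008, 0.15], [1, 0.022, -0.003, -0.008, 0.15], [1, 0.021, -0.006, -0.008, 0.15], [1, 0.02, -0.01, -0.008, 0.15], [1, 0.018, -0.012, -0.008, 0.15], [1, 0, 0, 0, 0.15], [1, 0, 0, 0, 0]], lines="1,4")

```text
time_s: 4.55
ee_pos: [0.3096, -0.119, 0.3892]
orientation: [1.886, 2.35, 0.052]
force: [-0.8, -0.7, 0.2]
```

```bash
python3 -c "
from h import *
o=manip.get_obs();print(o['joint_positions']);print(cv2.Rodrigues(np.array(o['orientation']))[0].round(3))"
```

```text
[-0.70870629 -0.40928824  0.71381219  2.27984087  0.36352398  1.08137322
  0.03995787]
[[-0.212  0.97   0.121]
 [ 0.974  0.219 -0.053]
 [-0.078  0.107 -0.991]]
```

Run:
```python
from k import *
q=[-.70870629,-.40928824,.71381219,2.27984087,.36352398,1.08137322,.03995787]
q=sim(q,[(5,.032,0,-.016,0),(7,0,-.018,0,.133)])
q=sim(q,[(4,-.005,0,-.035,0),(4,.005,0,.035,0)])
print('rec');q=sim(q,[(5,0,.04,0,0),(4,0,0,-.03,0),(4,0,0,.03,0)])
print('A');q=sim(q,[(6,.03,-.04,0,0),(4,0,0,-.03,0),(4,0,0,.03,0),(6,-.03,.04,0,0)])
print('lid');q=sim(q,[(6,.035,-.015,0,0),(4,0,0,-.03,0),(4,0,0,.03,0),(6,-.035,.015,0,0)])
```

```text
(5, 0.032, 0, -0.016, 0) q [-0.78  0.23  0.99  2.08 -0.23  0.81  0.55] x [ 0.481 -0.114  0.31 ] err 0.0 tilt 0.133
(7, 0, -0.018, 0, 0.133) q [-0.23  0.31  0.75  1.96 -0.41  0.92  1.88] x [ 0.481 -0.24   0.31 ] err 0.0 tilt 0.133
(4, -0.005, 0, -0.035, 0) q [-0.08  0.5   0.61  2.09 -0.66  0.66  2.14] x [ 0.461 -0.24   0.17 ] err 0.0 tilt 0.133
(4, 0.005, 0, 0.035, 0) q [-0.24  0.31  0.76  1.96 -0.41  0.92  1.89] x [ 0.481 -0.24   0.31 ] err 0.0 tilt 0.133
rec
(5, 0, 0.04, 0, 0) q [-0.64  0.16  0.71  2.1  -0.24  0.82  1.36] x [ 0.481 -0.04   0.31 ] err 0.0 tilt 0.133
(4, 0, 0, -0.03, 0) q [-0.5   0.38  0.59  2.19 -0.52  0.58  1.63] x [ 0.481 -0.04   0.19 ] err 0.0 tilt 0.133
(4, 0, 0, 0.03, 0) q [-0.66  0.16  0.74  2.1  -0.25  0.82  1.37] x [ 0.481 -0.04   0.31 ] err 0.0 tilt 0.133
A
(6, 0.03, -0.04, 0, 0) q [-0.13  0.63  0.68  1.52 -0.56  1.09  1.85] x [ 0.661 -0.28   0.31 ] err 0.0 tilt 0.133
(4, 0, 0, -0.03, 0) q [-0.08  0.76  0.61  1.59 -0.66  0.91  1.94] x [ 0.661 -0.28   0.19 ] err 0.0 tilt 0.133
(4, 0, 0, 0.03, 0) q [-0.13  0.63  0.68  1.52 -0.56  1.09  1.85] x [ 0.661 -0.28   0.31 ] err 0.0 tilt 0.133
(6, -0.03, 0.04, 0, 0) q [-0.71  0.17  0.79  2.1  -0.27  0.82  1.39] x [ 0.481 -0.04   0.31 ] err 0.0 tilt 0.133
lid
(6, 0.035, -0.015, 0, 0) q [-0.37  0.6   0.7   1.57 -0.54  1.04  1.63] x [ 0.691 -0.13   0.31 ] err 0.0 tilt 0.133
(4, 0, 0, -0.03, 0) q [-0.32  0.73  0.61  1.64 -0.65  0.86  1.72] x [ 0.691 -0.13   0.19 ] err 0.0 tilt 0.133
(4, 0, 0, 0.03, 0) q [-0.38  0.6   0.7   1.57 -0.54  1.04  1.63] x [ 0.691 -0.13   0.31 ] err 0.0 tilt 0.133
(6, -0.035, 0.015, 0, 0) q [-0.74  0.18  0.83  2.1  -0.28  0.83  1.4 ] x [ 0.481 -0.04   0.31 ] err 0.0 tilt 0.133
```

>>> nudge_tcp(deltas=[[1, -0.0055, 0.029, 0.02, 0], [1, -0.0055, 0.029, 0.02, 0], [1, -0.0055, 0.029, 0.02, 0], [1, -0.0055, 0.029, 0.02, 0], [1, -0.0055, 0.029, 0.02, 0]], lines="1,1")

```text
time_s: 5.05
```

>>> nudge_tcp(deltas=[[1, 0, 0, 0, -0.134], [1, 0, 0, 0, -0.134], [1, 0, 0, 0, -0.134], [1, 0, 0, 0, -0.134], [1, 0, 0, 0, -0.134], [1, 0, 0, 0, -0.134], [1, 0, 0, 0, -0.134], [1, 0, 0, 0, 0]], lines="1,3")

```text
time_s: 5.85
ee_pos: [0.4607, -0.1176, 0.3118]
orientation: [0.615, 2.953, -0.037]
```

Add to h.py:
```python
def graspoff(xy,ztip,ext=.165):
    """tool-axis shift bringing the fingertip centre (ext ahead of TCP) over xy at height ztip"""
    o=manip.get_obs();R=cv2.Rodrigues(np.array(o["orientation"]))[0]
    return (R.T@(np.array([*xy,ztip])-R[:,2]*ext-o["ee_pos"])).round(4)
def st():
    o=manip.get_obs();R=cv2.Rodrigues(np.array(o["orientation"]))[0]
    print("q",np.round(o['joint_positions'],2));print(R.round(3));return o,R
```

```bash
python3 -c "
from h import *
o,R=st();print(graspoff((.4642,-.2471),.1))"
```

```text
q [-0.59  0.22  0.84  2.11 -0.2   0.77  1.52]
[[-0.909  0.399  0.118]
 [ 0.396  0.917 -0.049]
 [-0.127  0.002 -0.992]]
[-0.0274 -0.1177  0.0519]
```

>>> nudge_tcp(deltas=[[1, -0.009, -0.039, 0.017, 0], [1, -0.009, -0.039, 0.017, 0], [1, -0.009, -0.039, 0.018, 0], [1, 0, 0, 0, 0], [1, 0, 0, 0, 0]], lines="1,3")

```text
time_s: 6.35
ee_pos: [0.4435, -0.2393, 0.2628]
orientation: [0.625, 2.952, -0.037]
```

```bash
python3 -c "
from h import *
o,R=st();print(graspoff((.4642,-.2471),.1))
im=manip.read_camera('wrist')[:,:,::-1].copy()
a=np.linspace(0,2*np.pi,60)
for c,z in(((.4642,-.2471),.022),((.4458,-.0498),.024),((.6099,-.2944),.034),((.6494,-.1315),.011)):
    p=np.array([proj('wrist',[c[0]+.031*np.cos(t),c[1]+.031*np.sin(t),z]) for t in a]);print(c,p.mean(0),proj('wrist',[*c,z]))
    if (abs(p)<2000).all(): cv2.polylines(im,[p.astype(int)],True,(0,0,255),1)
cv2.imwrite('pics/w2.png',im)"
```

```text
q [-0.23  0.36  0.76  2.09 -0.41  0.7   1.94]
[[-0.907  0.405  0.116]
 [ 0.402  0.914 -0.05 ]
 [-0.126  0.001 -0.992]]
[-0.0014  0.001  -0.0007]
(0.4642, -0.2471) [315.70829304 198.14200549] [315.42703133 198.64226372]
(0.4458, -0.0498) [597.58629654  54.04505088] [598.36265034  54.13238855]
(0.6099, -0.2944) [333.74423573 368.23020124] [333.53157176 368.58463515]
(0.6494, -0.1315) [514.86149951 319.3882022 ] [514.8589405 319.664708 ]
```

View pics/w2.png

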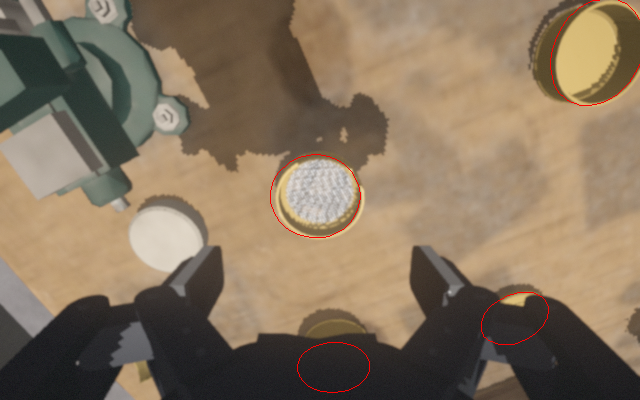

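```bash
python3 -c "
from h import *
print(graspoff((.4650,-.2452),.009))
im=cv2.imread('pics/w2.png');a=im[130:250,250:390];b=im[0:120,500:640]
cv2.imwrite('pics/c4.png',cv2.resize(np.hstack([a,b]),None,fx=2.8,fy=2.8,interpolation=cv2.INTER_CUBIC))"
```

```text
[0.0103 0.001  0.0898]
```

View pics/c4.png

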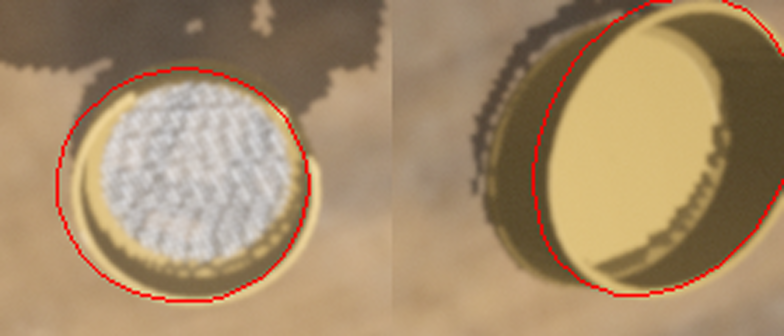

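>>> nudge_tcp(deltas=[[1, 0.0035, 0, 0.035, 0], [1, 0.0035, 0, 0.03, 0], [1, 0.0035, 0.001, 0.02, 0], [1, 0, 0, 0.005, 0], [0, 0, 0, 0, 0], [0, 0, 0, 0, 0], [0, 0, 0, 0, 0], [0, 0, 0, 0, 0]], grip_force=30)

```text
time_s: 7.2
ee_pos: [0.4463, -0.2371, 0.1738]
orientation: [0.617, 2.95, -0.035]
force: [-1.8, 1.8, 6.2]
grip_width: 0.718
grip_force: 33.4
```

```bash
python3 -c "
from h import *
o,R=st();print((o['ee_pos']+R[:,2]*.165).round(4))"
```

```text
q [-0.08  0.51  0.59  2.14 -0.59  0.52  2.1 ]
[[-0.908  0.401  0.12 ]
 [ 0.398  0.916 -0.049]
 [-0.13   0.003 -0.992]]
[ 0.4661 -0.2452  0.0102]
```

>>> nudge_tcp(deltas=[[0, -0.004, 0, -0.03, 0], [0, -0.004, 0, -0.03, 0], [0, 0.019, 0.0345, -0.0024, 0], [0, 0.019, 0.0345, -0.0024, 0], [0, 0.019, 0.0345, -0.0024, 0], [0, 0.019, 0.0345, -0.0024, 0], [0, 0.019, 0.0345, -0.0024, 0], [0, 0, 0, 0, 0]])

```text
time_s: 8.0
ee_pos: [0.4269, -0.0351, 0.2331]
orientation: [0.603, 2.957, -0.031]
force: [0.3, 0.2, -0.7]
grip_width: 0.715
grip_force: 33.8
```

Add to h.py:
```python
def to(p):
    o,R=st();d=np.array(p)-o['ee_pos'];print("world",d.round(4),"tool",(R.T@d).round(4),"tip",(o['ee_pos']+R[:,2]*.165).round(4))
```

```bash
python3 -c "
from h import *
to([.4276,-.0404,.1918])
w=manip.read_camera('wrist')[:,:,::-1]
cv2.imwrite('pics/w3.png',w)"
```

```text
q [-0.76  0.3   0.83  2.27 -0.33  0.57  1.48]
[[-0.913  0.391  0.117]
 [ 0.389  0.92  -0.045]
 [-0.125  0.005 -0.992]]
world [ 0.0007 -0.0053 -0.0413] tool [ 0.0024 -0.0047  0.0413] tip [ 0.4461 -0.0425  0.0694]
```

View pics/w3.png

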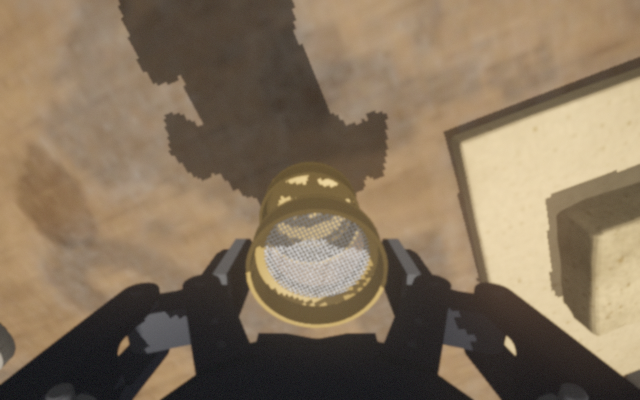

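The held sieve's rim is centred at u≈317. The receiver below it is centred at u≈309, which is about 5 mm toward −y and agrees with the computed correction.

>>> nudge_tcp(deltas=[[0, 0.0024, -0.0047, 0.012, 0], [0, 0, 0, 0.012, 0], [0, 0, 0, 0.006, 0], [0, 0, 0, 0, 0]], lines="1,4")

```text
time_s: 8.45
ee_pos: [0.4264, -0.0469, 0.2028]
orientation: [0.622, 2.952, -0.037]
force: [-0.3, 0.2, -0.5]
```

```bash
python3 -c "
from h import *
to([.4276,-.0404,.1918])"
```

```text
q [-0.65  0.36  0.75  2.29 -0.42  0.5   1.57]
[[-0.908  0.404  0.116]
 [ 0.4    0.915 -0.05 ]
 [-0.127  0.002 -0.992]]
world [ 0.0012  0.0065 -0.011 ] tool [0.0029 0.0064 0.0108] tip [ 0.4456 -0.0551  0.0392]
```

>>> nudge_tcp(deltas=[[0, 0, 0, 0, 0], [0, 0, 0, 0, 0], [0, 0, 0, 0, 0]], lines="1,4")

```text
time_s: 8.75
ee_pos: [0.4268, -0.0459, 0.2035]
orientation: [0.619, 2.951, -0.035]
force: [-0.7, -0.4, -1.0]
```

```bash
python3 -c "
from h import *
to([.4276,-.0404,.1918])"
```

```text
q [-0.66  0.36  0.75  2.29 -0.42  0.5   1.57]
[[-0.908  0.402  0.118]
 [ 0.399  0.916 -0.049]
 [-0.128  0.003 -0.992]]
world [ 0.0008  0.0055 -0.0117] tool [0.003  0.0054 0.0114] tip [ 0.4463 -0.054   0.0399]
```

>>> nudge_tcp(deltas=[[0, 0.003, 0.0054, 0, 0], [0, 0, 0, 0, 0], [0, 0, 0, 0, 0], [0, 0, 0, 0, 0]], lines="1,4")

```text
time_s: 9.15
ee_pos: [0.426, -0.0395, 0.2028]
orientation: [0.618, 2.952, -0.036]
force: [0.1, -0.2, -0.5]
```

```bash
python3 -c "
from h import *
to([.4276,-.0404,.1918])"
```

```text
q [-0.67  0.36  0.75  2.29 -0.42  0.5   1.55]
[[-0.909  0.401  0.117]
 [ 0.398  0.916 -0.049]
 [-0.127  0.002 -0.992]]
world [ 0.0016 -0.0009 -0.011 ] tool [-0.0004 -0.0002  0.0111] tip [ 0.4454 -0.0476  0.0391]
```

>>> nudge_tcp(deltas=[[0, 0, 0, 0.004, 0], [0, 0, 0, 0.003, 0], [0, 0, 0, 0.003, 0], [0, 0, 0, 0.001, 0], [0, 0, 0, 0, 0], [0, 0, 0, 0, 0]])

```text
time_s: 9.75
ee_pos: [0.4272, -0.0404, 0.1919]
orientation: [0.619, 2.953, -0.035]
force: [-2.3, 0.9, 4.5]
grip_width: 0.715
grip_force: 34.4
```

```bash
python3 -c "
from h import *
to([.4276,-.0404,.1918])"
```

```text
q [-0.64  0.38  0.71  2.3  -0.46  0.47  1.58]
[[-0.908  0.402  0.116]
 [ 0.399  0.916 -0.048]
 [-0.126  0.003 -0.992]]
world [ 0.0004 -0.     -0.0001] tool [-0.0004  0.0001  0.0001] tip [ 0.4464 -0.0483  0.0282]
```

>>> nudge_tcp(deltas=[[1, 0, 0, 0, 0], [1, 0, 0, 0, 0], [1, 0, 0, 0, 0], [1, -0.003, 0, -0.02, 0], [1, -0.005, 0, -0.035, 0], [1, 0, 0, 0, 0], [1, 0, 0, 0, 0]], lines="1,3")

```text
time_s: 10.45
ee_pos: [0.4284, -0.0404, 0.2478]
orientation: [0.617, 2.951, -0.034]
```

```bash
python3 -c "
from h import *
o,R=st();print(graspoff((.611,-.2925),.085))"
```

```text
q [-0.8   0.27  0.88  2.26 -0.3   0.6   1.45]
[[-0.909  0.401  0.119]
 [ 0.398  0.916 -0.048]
 [-0.128  0.004 -0.992]]
[-0.2454 -0.1585  0.0302]
```

>>> nudge_tcp(deltas=[[1, -0.035, -0.0226, 0.0043, 0], [1, -0.035, -0.0226, 0.0043, 0], [1, -0.035, -0.0226, 0.0043, 0], [1, -0.035, -0.0226, 0.0043, 0], [1, -0.035, -0.0226, 0.0043, 0], [1, -0.035, -0.0226, 0.0043, 0], [1, -0.035, -0.0226, 0.0043, 0]], lines="1,2")

```text
time_s: 11.15
ee_pos: [0.5908, -0.2861, 0.2459]
```

>>> nudge_tcp(deltas=[[1, 0, 0, 0, 0], [1, 0, 0, 0, 0], [1, 0, 0, 0, 0]], lines="1,3")

```text
time_s: 11.45
ee_pos: [0.5899, -0.2836, 0.2467]
orientation: [0.619, 2.955, -0.033]
```

```bash
python3 -c "
from h import *
o,R=st();print(graspoff((.611,-.2925),.015))
im=manip.read_camera('wrist')[:,:,::-1].copy()
p=np.array([proj('wrist',[.611+.031*np.cos(t),-.2925+.031*np.sin(t),.034]) for t in np.linspace(0,6.28,60)])
cv2.polylines(im,[p.astype(int)],True,(0,0,255),1);cv2.imwrite('pics/w4.png',im)"
```

```text
q [-0.1   0.63  0.68  1.74 -0.54  0.83  1.97]
[[-0.909  0.401  0.115]
 [ 0.398  0.916 -0.046]
 [-0.124  0.003 -0.992]]
[ 0.0059 -0.0005  0.0677]
```

>>> nudge_tcp(deltas=[[1, 0.003, 0, 0.03, 0], [1, 0.003, 0, 0.025, 0], [1, 0, 0, 0.012, 0], [1, 0, 0, 0, 0], [0, 0, 0, 0, 0], [0, 0, 0, 0, 0], [0, 0, 0, 0, 0], [0, 0, 0, 0, 0]], grip_force=35)

```text
time_s: 12.3
ee_pos: [0.5937, -0.2861, 0.1829]
orientation: [0.618, 2.949, -0.037]
force: [-1.0, 1.0, 6.2]
grip_width: 0.714
grip_force: 39.8
```

```bash
python3 -c "
from h import *
to([0,0,0])"
```

```text
q [-0.05  0.71  0.61  1.76 -0.6   0.72  2.02]
[[-0.908  0.401  0.12 ]
 [ 0.398  0.916 -0.05 ]
 [-0.13   0.002 -0.992]]
world [-0.5937  0.2861 -0.1829] tool [0.6768 0.0233 0.0958] tip [ 0.6135 -0.2943  0.0193]
```

>>> nudge_tcp(deltas=[[0, -0.004, 0, -0.032, 0], [0, -0.004, 0, -0.032, 0], [0, 0.03, 0.0194, -0.0039, 0], [0, 0.0352, 0.0226, -0.0046, 0], [0, 0.0352, 0.0226, -0.0046, 0], [0, 0.0352, 0.0226, -0.0046, 0], [0, 0.0352, 0.0226, -0.0046, 0], [0, 0.0352, 0.0226, -0.0046, 0]], lines="1,2")

```text
time_s: 13.1
ee_pos: [0.4545, -0.0798, 0.2464]
```

>>> nudge_tcp(deltas=[[0, 0.03, 0.02, -0.004, 0], [0, 0.01, 0.006, -0.0013, 0], [0, 0, 0, 0, 0], [0, 0, 0, 0, 0], [0, 0, 0, 0, 0], [0, 0, 0, 0, 0]])

```text
time_s: 13.7
ee_pos: [0.4298, -0.0421, 0.2469]
orientation: [0.622, 2.951, -0.037]
force: [-0.7, -0.0, -0.2]
grip_width: 0.716
grip_force: 39.0
```

```bash
python3 -c "
from h import *
to([.4295,-.0412,.2169])"
```

```text
q [-0.8   0.28  0.89  2.26 -0.31  0.6   1.46]
[[-0.907  0.403  0.118]
 [ 0.4    0.915 -0.05 ]
 [-0.128  0.002 -0.992]]
world [-0.0003  0.0009 -0.03  ] tool [0.0044 0.0006 0.0296] tip [ 0.4492 -0.0503  0.0832]
```

>>> nudge_tcp(deltas=[[0, 0.002, 0.0003, 0.01, 0], [0, 0.002, 0.0003, 0.01, 0], [0, 0, 0, 0, 0], [0, 0, 0, 0, 0], [0, 0, 0, 0, 0]], lines="1,4")

```text
time_s: 14.2
ee_pos: [0.4286, -0.0402, 0.2267]
orientation: [0.62, 2.951, -0.036]
force: [-0.4, 0.2, -1.3]
```

```bash
python3 -c "
from h import *
to([.4295,-.0412,.2169])
im=cv2.resize(manip.read_camera('wrist')[100:360,180:460,::-1],None,fx=2,fy=2);cv2.imwrite('pics/w5.png',im)"
```

```text
q [-0.75  0.32  0.84  2.27 -0.37  0.56  1.51]
[[-0.908  0.402  0.118]
 [ 0.399  0.916 -0.049]
 [-0.128  0.003 -0.992]]
world [ 0.0009 -0.001  -0.0098] tool [ 0.     -0.0005  0.0099] tip [ 0.4481 -0.0484  0.0631]
```

>>> nudge_tcp(deltas=[[0, 0, -0.0004, 0.003, 0], [0, 0, 0, 0.003, 0], [0, 0, 0, 0.003, 0], [0, 0, 0, 0.001, 0], [0, 0, 0, 0, 0], [0, 0, 0, 0, 0]])

```text
time_s: 14.85
ee_pos: [0.4292, -0.0407, 0.2168]
orientation: [0.619, 2.953, -0.035]
force: [-3.2, 0.7, 10.3]
grip_width: 0.713
grip_force: 40.3
```

```bash
python3 -c "
from h import *
to([.4295,-.0412,.2169])"
```

```text
q [-0.72  0.34  0.8   2.28 -0.4   0.54  1.54]
[[-0.908  0.401  0.117]
 [ 0.399  0.916 -0.048]
 [-0.126  0.003 -0.992]]
world [ 0.0003 -0.0005  0.0001] tool [-0.0004 -0.0003 -0.0001] tip [ 0.4485 -0.0486  0.0531]
```

>>> nudge_tcp(deltas=[[1, 0, 0, 0, 0], [1, 0, 0, 0, 0], [1, 0, 0, 0, 0], [1, -0.003, 0, -0.02, 0], [1, -0.005, 0, -0.035, 0], [0.6, 0, 0, 0, 0], [0.6, 0, 0, 0, 0]], lines="1,3")

```text
time_s: 15.55
ee_pos: [0.4302, -0.0408, 0.2723]
orientation: [0.617, 2.951, -0.034]
```

```bash
python3 -c "
from h import *
o,R=st();print(graspoff((.650,-.130),.08,.172))"
```

```text
q [-0.88  0.23  0.96  2.24 -0.24  0.66  1.4 ]
[[-0.909  0.4    0.119]
 [ 0.398  0.916 -0.048]
 [-0.128  0.004 -0.992]]
[-0.2107  0.0055  0.049 ]
```

>>> nudge_tcp(deltas=[[0.6, -0.042, 0.001, 0.005, 0], [0.6, -0.042, 0.001, 0.01, 0], [0.6, -0.042, 0.001, 0.01, 0], [0.6, -0.042, 0.001, 0.012, 0], [0.6, -0.042, 0.001, 0.012, 0], [0.6, 0, 0, 0, 0], [0.6, 0, 0, 0, 0], [0.6, 0, 0, 0, 0]], lines="1,3")

```text
time_s: 16.35
ee_pos: [0.6271, -0.1225, 0.2487]
orientation: [0.62, 2.955, -0.035]
```

```bash
python3 -c "
from h import *
o,R=st();print(graspoff((.650,-.130),.016,.172))
im=manip.read_camera('wrist')[:,:,::-1].copy()
for r,z in((.031,.011),(.009,.029)):
    p=np.array([proj('wrist',[.650+r*np.cos(t),-.130+r*np.sin(t),z]) for t in np.linspace(0,6.28,60)])
    cv2.polylines(im,[p.astype(int)],True,(0,0,255),1)
q=proj('wrist',o['ee_pos']+R[:,2]*.16);cv2.circle(im,tuple(int(v) for v in q),3,(255,0,0),-1);print(q,p.mean(0))
cv2.imwrite('pics/w6.png',im)"
```

```text
q [-0.41  0.62  0.73  1.78 -0.52  0.82  1.71]
[[-0.909  0.402  0.114]
 [ 0.399  0.916 -0.048]
 [-0.124  0.002 -0.992]]
[0.005  0.0019 0.0619]
[316.30458142 263.60095485] [319.37191762 214.66880152]
```

View pics/w6.png

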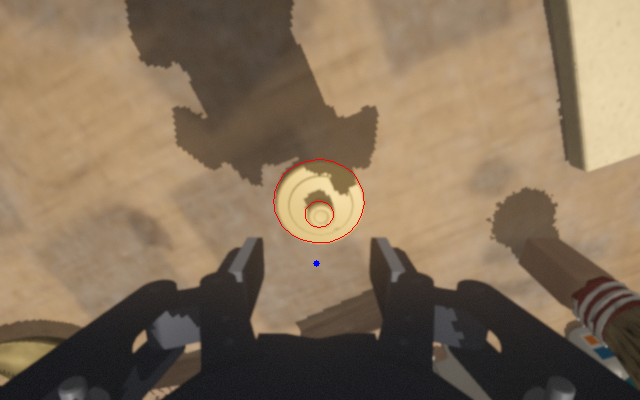

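The lid and knob match the predicted outlines to within about 1 px (knob at (319,215)), so I'll go down and grip the knob.

>>> nudge_tcp(deltas=[[0.6, 0.003, 0.001, 0.03, 0], [0.6, 0.002, 0.001, 0.02, 0], [0.6, 0, 0, 0.01, 0], [0.6, 0, 0, 0.002, 0], [0, 0, 0, 0, 0], [0, 0, 0, 0, 0], [0, 0, 0, 0, 0], [0, 0, 0, 0, 0]], grip_force=30)

```text
time_s: 17.2
ee_pos: [0.6325, -0.1221, 0.1893]
orientation: [0.618, 2.95, -0.035]
force: [-1.2, 1.2, 5.0]
grip_width: 0.191
grip_force: 29.4
```

```bash
python3 -c "
from h import *
to([0,0,0])"
```

```text
q [-0.36  0.7   0.66  1.8  -0.59  0.72  1.75]
[[-0.908  0.401  0.119]
 [ 0.398  0.916 -0.049]
 [-0.129  0.003 -0.992]]
world [-0.6325  0.1221 -0.1893] tool [ 0.6474 -0.1427  0.1062] tip [ 0.6522 -0.1302  0.0256]
```

>>> nudge_tcp(deltas=[[0, -0.004, 0, -0.03, 0], [0, -0.004, 0, -0.03, 0], [0, -0.004, 0, -0.031, 0], [0, 0.0435, -0.0013, -0.0056, 0], [0, 0.0435, -0.0013, -0.0056, 0], [0, 0.0435, -0.0013, -0.0056, 0], [0, 0.0435, -0.0013, -0.0056, 0], [0, 0.0435, -0.0013, -0.0056, 0]], lines="1,2")

```text
time_s: 18.0
ee_pos: [0.427, -0.0398, 0.2794]
```

>>> nudge_tcp(deltas=[[0, 0, 0, 0, 0], [0, 0, 0, 0, 0], [0, 0, 0, 0, 0], [0, 0, 0, 0, 0]])

```text
time_s: 18.4
ee_pos: [0.43, -0.0409, 0.2803]
orientation: [0.621, 2.95, -0.037]
force: [-0.1, -0.4, -0.0]
grip_width: 0.19
grip_force: 29.4
```

```bash
python3 -c "
from h import *
to([.4288,-.0401,.2513])"
```

```text
q [-0.92  0.22  1.    2.23 -0.22  0.68  1.38]
[[-0.907  0.403  0.119]
 [ 0.4    0.915 -0.05 ]
 [-0.129  0.002 -0.992]]
world [-0.0012  0.0008 -0.029 ] tool [0.0051 0.0002 0.0286] tip [ 0.4496 -0.0492  0.1167]
```

>>> nudge_tcp(deltas=[[0, 0.002, 0, 0.01, 0], [0, 0.002, 0, 0.008, 0], [0, 0.001, 0, 0, 0], [0, 0, 0, 0, 0], [0, 0, 0, 0, 0]], lines="1,4")

```text
time_s: 18.9
ee_pos: [0.4266, -0.0393, 0.2616]
orientation: [0.619, 2.951, -0.036]
force: [0.9, -0.1, -0.9]
```

```bash
python3 -c "
from h import *
to([.4288,-.0401,.2513])"
```

```text
q [-0.87  0.25  0.96  2.25 -0.28  0.64  1.43]
[[-0.908  0.402  0.118]
 [ 0.399  0.916 -0.049]
 [-0.128  0.002 -0.992]]
world [ 0.0022 -0.0008 -0.0103] tool [-0.001   0.0001  0.0105] tip [ 0.4461 -0.0474  0.0979]
```

>>> nudge_tcp(deltas=[[0, -0.001, 0, 0.003, 0], [0, 0, 0, 0.003, 0], [0, 0, 0, 0.003, 0], [0, 0, 0, 0.0015, 0], [0, 0, 0, 0, 0], [0, 0, 0, 0, 0]])

```text
time_s: 19.5
ee_pos: [0.4286, -0.0399, 0.2512]
orientation: [0.619, 2.953, -0.035]
force: [-2.6, 0.9, 4.8]
grip_width: 0.194
grip_force: 30.0
```

```bash
python3 -c "
from h import *
to([.4288,-.0401,.2513])"
```

```text
q [-0.84  0.28  0.93  2.26 -0.32  0.62  1.46]
[[-0.908  0.401  0.117]
 [ 0.399  0.916 -0.048]
 [-0.126  0.003 -0.992]]
world [ 0.0002 -0.0002  0.0001] tool [-0.0003 -0.0001 -0.    ] tip [ 0.4478 -0.0479  0.0876]
```

>>> nudge_tcp(deltas=[[0.6, 0, 0, 0, 0], [0.6, 0, 0, 0, 0], [0.6, 0, 0, 0, 0], [0.6, -0.003, 0, -0.02, 0], [0.6, -0.005, 0, -0.04, 0], [0.6, -0.04, -0.02, -0.005, 0], [0.6, -0.04, -0.02, 0, 0], [0.6, -0.03, -0.03, 0, 0]], lines="1,3")

```text
time_s: 20.3
ee_pos: [0.5031, -0.1458, 0.3315]
orientation: [0.606, 2.951, -0.033]
```

>>> nudge_tcp(deltas=[[0.6, -0.03, -0.03, 0, 0], [0.6, -0.03, -0.04, 0, 0], [0.6, 0, -0.04, 0, 0], [0.6, 0, 0, 0, 0], [0.6, 0, 0, 0, 0], [0.6, 0, 0, 0, 0]], lines="1,5")

```text
time_s: 20.9
ee_pos: [0.5108, -0.2713, 0.3373]
orientation: [0.617, 2.953, -0.034]
force: [-0.0, 0.3, 0.3]
grip_width: 0.602
```

Run:
```python
from h import *
st()
c=(.4458,-.0498)
for n in("top","scene"):
    new=manip.read_camera(n)[:,:,::-1];old=cv2.imread(f"pics/{n}0.png");cv2.imwrite(f"pics/{n}_end.png",new)
    u,v=proj(n,[*c,.05]).astype(int);y0,x0=v-45,u-45
    d=cv2.absdiff(new,old).max(2)[y0:y0+90,x0:x0+90]
    h=cv2.cvtColor(new,cv2.COLOR_BGR2HSV)[y0:y0+90,x0:x0+90]
    m=((h[...,1]>130)|(d>40)).astype(np.uint8)
    g=cv2.morphologyEx(m,cv2.MORPH_OPEN,np.ones((3,3)))
    k,l,s,ce=cv2.connectedComponentsWithStats(g);j=[i for i in range(1,k) if s[i,4]>60]
    print(n,"boxes x,y,w,h,area",[(s[i]+[x0,y0,0,0,0]).tolist() for i in j])
    for nm,z,r in(("foot",0,.031),("lid disc top",.073,.031),("coarse shoulder",.040,.031),("knob",.091,.009)):
        p=np.array([proj(n,[c[0]+r*np.cos(t),c[1]+r*np.sin(t),z]) for t in np.linspace(0,6.28,60)]);print(nm,p.min(0).round(1),p.max(0).round(1))
    # bystanders unchanged?
    for b,p in(("tin",(.447,-.37,.018)),("scoop",(.541,-.444,.018)),("brush",(.758,.0075,.07))):
        q=proj(n,p).astype(int);print(b,cv2.absdiff(new,old).max(2)[q[1]-25:q[1]+25,q[0]-25:q[0]+25].mean().round(1))
    if n=="top":
        G=cv2.cvtColor(cv2.resize(new[v-40:v+40,u-40:u+40],None,fx=4,fy=4,interpolation=cv2.INTER_CUBIC),cv2.COLOR_BGR2GRAY)
        C=cv2.HoughCircles(G,cv2.HOUGH_GRADIENT,1,30,param1=80,param2=20,minRadius=55,maxRadius=80)
        if C is not None:
            for a,b2,r in C[0][:3]: print("circle",(a/4+u-40).round(1),(b2/4+v-40).round(1),(r/4).round(1),world("top",(a/4+u-40,b2/4+v-40),.073).round(4))
```

```text
q [-0.29  0.43  0.91  1.86 -0.45  0.93  1.97]
[[-0.909  0.4    0.117]
 [ 0.397  0.917 -0.047]
 [-0.126  0.003 -0.992]]
top boxes x,y,w,h,area [[250, 262, 11, 23, 106], [227, 263, 36, 35, 344]]
foot [233.  259.9] [262.1 289.2]
lid disc top [226.3 261.4] [257.6 293. ]
coarse shoulder [229.5 260.7] [259.7 291.3]
knob [235.8 273.3] [245.1 282.6]
tin 43.4
scoop 1.7
brush 1.4
circle 241.9 277.1 15.4 [ 0.446  -0.0497  0.073 ]
scene boxes x,y,w,h,area [[218, 190, 27, 38, 830]]
foot [221.2 213.1] [245.7 228.9]
lid disc top [217.6 190.4] [243.  205.9]
coarse shoulder [219.3 200.9] [244.2 216.5]
knob [225.8 189.9] [233.2 194.3]
tin 10.6
scoop 7.5
brush 6.2
```

The lid disc sits at (0.446, -0.050), right over the receiver. The stack's outline in the scene view matches the fully seated height, rows 190–228. I'm handing it in.

```bash
python3 -c "
from rig import manip
print(manip.sign_off())"
```

```text
the job is handed in; nothing more can be done
None
```

I stacked the sieve set upright on the bench (receiver, fine sieve, coarse sieve, lid), each piece set down at its predicted seated height, and handed it in at about 21 s; no verdict came back, and I kept clear of the brush, scoop and tin, though the arm hid the tin in the last top view.

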